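Put the parts cup away in the chest with the folding lid stay

ROBOT

A 6-joint arm with a two-finger parallel gripper is mounted at the origin on the work surface. World frame = base frame: x ahead of the robot, y to its left, z up, the work surface at z = 0. Lengths are in m, angles in rad, forces in N, time in s.
With the tool pointing down it reaches from about 0.325 to 0.85 m from the base axis. Payload 15.5 kg.
Tool frame: the origin (TCP) lies on the centre line of the jaws, within the pads' length; the fingertips stand 17 mm ahead of it and the grasp point (between the pads) lies 2 mm behind it; z points along the fingers, y is the line along which they close (so a half turn about z gives the same grasp; the last joint's range is limited). The gripper opens to 91 mm and grips with 3 to 60 N. Pads are 32 mm wide; open, the fingers measure 118 mm over their backs; the gripper's body (76 mm by 178 mm) begins 60 mm behind the grasp point.
Start: joints at [-1.274, 0.494, 1.345, -0, 1.302, -0.096], TCP at [0.239, -0.577, 0.231] pointing down, gripper open.
Joint ranges: [-2.91, 2.91], [-0.82, 2.16], [0.22, 2.67], [-1.22, 4.37], [0.12, 2.79], [-3.08, 3.08]. Speed limits (rad/s): [1.89, 1.89, 2.57, 3.01, 3.01, 3.01].

INTERFACE

Orientations are given as a unit quaternion [x, y, z, w].
In Python, from cell import monitor, optics, manip gives the robot as it stands. The module is installed in compiled form; this text tells all that it offers.
- The arm moves only by the shell command python3 -m creep 'ROWS'. ROWS is JSON, a list that holds one entry, the list of rows, each a list of 7 numbers: the opening, from 0 (shut) to 1 (fully open), then the shift along the tool's x, y, z normalised to -1 to 1, where 1 is 0.25 m, then the turn, a rotation vector about the tool's x, y, z normalised to -1 to 1, where 1 is 60 degrees. In form: [[[gripper, dx, dy, dz, wx, wy, wz], ...]]. A call has exactly 8 rows; each row shifts and turns the commanded pose from where the row before left it, along the tool's axes as they then stand; what a row does not reach is not made up. A row lasts 1/8 s, in which the tool goes at most 62.5 mm and 10.7 degrees, less where a joint would pass 70% of its speed; a pose out of reach is approached as far as the arm can. A call with a number of a shift or a turn outside -1 to 1 is refused whole. A call with a gripper value outside its range is refused whole. The fingers move at their own pace and stop on an object; the grip force is fixed at half the most. Time passes only in rows, so rows that do not move let the fingers close, or fill a call up. It gives the time, the measured TCP pose, the force, the opening and the grip force at its end, in the units of the state.
- monitor.read_state(): the state, without advancing time (a new reading comes with each control period).
- optics.grab_frame(name): name is "scene" or "side" or "wrist"; returns the picture (384x512x3 uint8, red, green, blue); there is no depth.
- optics.camera_info(name): a dict with "mtx" (3x3 intrinsics, pixels), "distortion" ([k1, k2, p1, p2, k3] as OpenCV has them; the pictures are not rectified), "T" (4x4, takes a point from camera to world coordinates). Camera axes: x right, y down, z forward; pixel columns grow to the right and rows downward; lengths in m; the calibration is good to about 2 mm. A picture is of the moment at which its call begins: read the wrist's pose just before it. camera_info takes no time and is no camera call; for the wrist camera it gives the pose at the moment of the call.
- manip.job_done(): hands the job in; it is judged then, once.
Trained networks look in the newest picture that a camera, given by its name, has taken for a name from the list of things; names that differ only in an ending like _2 or _b are one class to them, and where a whole thing is asked for, a point or a joint stands for the part that bears it (a point fixed in the world has none). Each returns a list of dicts, best first, with "confidence" (0 to 1); they miss things now and then, are a little off and sometimes report something else, mostly with a low value. They report only what shows in the picture. A call takes as long as a camera call. They do not tell look-alikes from the thing itself.
- optics.silhouettes(name, camera): "region" (384x512 bool, what is visible of it) and "extent" ([centre column, centre row, width, height] in pixels, round what is visible of it).
The state is a dict: "clock": time; "q": joint angles; "joint_vel": joint speeds; "tau": joint torques, N m; "tcp_pos": TCP position; "ee_rot": TCP orientation; "ft_force": force on the tool from outside, world axes, zero at the start; "moment": the same for the moment, N m; "grip_width": finger opening in m; "grip_force": force on a finger pad.
Only numpy, scipy, OpenCV 4.12 (cv2) and the standard library are available. Lean on these libraries where they do the work, as an engineer would, in place of code of your own. Each camera call takes 0.05 s, during which the arm holds its last target. There are 200 camera calls.

TASK

Put the loose orange parts cup away: raise the chest's lid until its folding stay snaps past straight and holds the lid up without you, and nest the cup upright, fully down, in the orange cup that stands in the chest. Then break the stay by pressing its red knob back through straight while the lid is still up, and lower the lid fully shut by its handle bar without letting it drop or slam. Leave the solder spool, jar and screwdriver where they are.

Things in the scene. Friction and masses are not known exactly. Their poses are not given: they have to be found in the camera images.
- chest: Open-topped grey steel chest, fixed: 200 mm deep (x), 240 wide (y), 105 high, walls and floor 6 mm. Origin: centre of its underside; its -x side is the front, facing the robot. Blue lid (12 mm thick, 0.5 kg) hinged along the top of the back wall; folding stay outside the right (-y) wall.
- lid_hinge (a point): Middle of the lid's hinge line, on the top edge of the chest's back wall, 105 mm above the bench; x, y, z axes as the chest's, the lid turns about y.
- lid (a joint): Lid angle: 0 shut, positive raised. The stay comes straight and stops the lid at about 1.48 rad; locked it holds the lid at about 1.46. Raising takes about 4 N at the bar. The stiff hinge holds the lid still above about 1.1 rad, also with the stay just broken; below about 1 rad an unsupported lid may drop and slam.
- lid_bar (a point): Middle of the lid's handle bar: a level round steel bar, 10 mm thick, 100 mm long along the chest's y, on two end legs. Its axis is 237 mm from the hinge line; shut, it is 111 mm above the bench with 32 mm clear to the chest's front; up, it stands nearly straight above the hinge. The point turns with the lid.
- stay_knob (a point): Point on the axis of the red knob at the stay's elbow: a level pin, 14 mm diameter, sticking out 50 mm to the chest's -y side; the point is 13 mm from the pin's outer end and 51 mm outside the chest's right wall. The knob moves on a circle of 90 mm radius about the stay's lower pivot (115 mm in front of the hinge line, 22 mm below it): down and back (+x of the chest) to break the stay.
- stay_elbow (a joint): Elbow angle of the stay: 0 folded (lid shut), straight at 2.82 rad, locked on its stop at 3.12 rad, where the knob stands in front of and above straight. A spring urges the knob up and forward, into the lock; pressing it down and back with 2 to 5 N breaks the lock, and about 35 mm of knob travel from locked leaves the stay surely broken with the lid still up.
- cup_mid (a point): Centre (half-way up) of the loose orange tapered parts cup standing on the bench: 54 mm high, 65 mm outside diameter at the rim, 43 mm at the foot, wall 3 mm, open at the top, inner floor 21 mm above its underside. z is its axis, up. About 60 to 130 g.
- stack_cup_mid (a point): Centre (half-way up) of an identical loose orange cup standing upright on the chest's floor (underside 6 mm above the bench). A cup nested fully in it stands 21 mm higher than it, on its inner floor.
- spool: Solder spool standing on end, 54 mm diameter, 40 mm high; origin centre of its underside. Leave alone.
- jar: Amber flux jar with white cap, 48 mm diameter, 60 mm high; origin centre of its underside. Leave alone.
- driver: Screwdriver with red handle, 170 mm long, lying along its x. Leave alone.
Things that resemble listed ones, but are neither listed nor needed, are in the scene too. What is shaped like the part that bears cup_mid but green is not meant.

How it is judged:
On the way, in this order (a step that is already met when the one before it is completed fails the run):
1. the lid is up, its stay locked past straight, and the robot lets go of the chest and lid (value of joint lid above 1.3 rad and value of joint stay_elbow above 3 rad and contact force between each of the arm, the fingers and chest below 0.1 N), for 0.3 s.
2. with the lid locked up, the loose cup is nested fully down in the chest's cup and released (value of joint stay_elbow above 3 rad and horizontal distance between cup_mid and stack_cup_mid below 0.004 m and z of cup_mid in the frame of stack_cup_mid between 0.018 and 0.0245 m and angle between cup_mid's own z axis and vertical below 0.08 rad and contact force between the fingers and anything else below 0.05 N), for 0.3 s.
3. the stay is broken back through straight while the lid is still up (value of joint stay_elbow below 2.72 rad and value of joint lid above 0.9 rad), for 0.05 s.
At the end, for the whole second after the job is handed in: The lid is shut (within 0.03 rad), and the two cups stand upright (within 0.08 rad) on the chest's floor, nested: axes within 4 mm, the upper one 18 to 24.5 mm above the lower (value of joint lid below 0.03 rad and horizontal distance between cup_mid and stack_cup_mid below 0.004 m and z of cup_mid in the frame of stack_cup_mid between 0.018 and 0.0245 m and angle between each of cup_mid, stack_cup_mid's own z axis and vertical below 0.08 rad and z of stack_cup_mid in the frame of chest between 0.028 and 0.04 m); the robot touches nothing.
It fails at once if the lid drops or slams (closes faster than 2 rad/s) (velocity of joint lid below -2 rad/s).
It fails at once if the spool, jar or screwdriver is moved by more than 20 mm (distance of any of spool, jar, driver from where it was at the start of the episode above 0.02 m).
It also fails if it takes over 72 s, if anything falls off the work surface, if the arm or the gripper's body presses on something with over 40 N, if the wrist force passes 120 N, or if a joint passes its speed limit or range.

## Working session

There is one attempt and no reset: what is moved stays moved. The work goes in short steps, Python scripts to look and compute and a shell command to move; the robot and the scene stay as the last step left them, time stands still between calls to the robot, and variables do not carry over. Pictures are saved under pics/ and viewed, at most 10 in all, crops included, and the job is handed in when it is done.

```bash
mkdir -p pics; cat > h.py <<'E'
import numpy as np, cv2
from cell import monitor, optics, manip
from scipy.spatial.transform import Rotation as R
def ray(name,uv,info=None):
    i=info or optics.camera_info(name); T=np.array(i["T"])
    p=cv2.undistortPoints(np.array(uv,float).reshape(1,1,2),np.array(i["mtx"]),np.array(i["distortion"])).ravel()
    d=T[:3,:3]@np.array([p[0],p[1],1]); return T[:3,3],d/np.linalg.norm(d)
def onz(name,uv,z,info=None):
    o,d=ray(name,uv,info); return o+d*(z-o[2])/d[2]
def tri(rays):
    A=sum(np.eye(3)-np.outer(d,d) for o,d in rays); b=sum((np.eye(3)-np.outer(d,d))@o for o,d in rays)
    return np.linalg.solve(A,b)
def proj(name,P,info=None):
    i=info or optics.camera_info(name); T=np.linalg.inv(np.array(i["T"]))
    r,_=cv2.Rodrigues(T[:3,:3]); return cv2.projectPoints(np.array(P,float).reshape(-1,1,3),r,T[:3,3],np.array(i["mtx"]),np.array(i["distortion"]))[0].reshape(-1,2)
E
python3 - <<'E'
from h import *
np.set_printoptions(precision=3,suppress=True)
ims=[]
for c in ["scene","side"]:
    im=optics.grab_frame(c); ims.append(im); cv2.imwrite(f"pics/{c}0.png",im[:,:,::-1])
    print(c,np.array(optics.camera_info(c)["T"])[:3,3])
    for n in ["chest","lid","lid_bar","stay_knob","cup_mid","stack_cup_mid","spool","jar","driver"]:
        print(n,[(round(d["confidence"],2),[round(float(v)) for v in d["extent"]]) for d in optics.silhouettes(n,c)[:4]])
cv2.imwrite("pics/both0.png",cv2.resize(np.vstack(ims)[:,:,::-1],None,fx=.78,fy=.78))
s=monitor.read_state();print(s["clock"],s["tcp_pos"],s["ee_rot"])
E
```

```text
scene [ 1.048 -0.084  0.927]
chest [(0.67, [223, 238, 140, 108])]
lid [(0.66, [236, 227, 111, 92])]
lid_bar [(0.88, [239, 230, 111, 95])]
stay_knob [(0.6, [169, 248, 30, 40])]
cup_mid [(0.88, [380, 168, 27, 25]), (0.66, [382, 136, 18, 26])]
stack_cup_mid [(0.32, [224, 237, 131, 109])]
spool [(0.96, [385, 231, 26, 26]), (0.47, [236, 228, 114, 100])]
jar [(0.67, [129, 200, 20, 25])]
driver [(0.63, [156, 167, 42, 33])]
side [0.152 0.734 1.118]
chest [(0.87, [223, 173, 97, 108])]
lid [(0.88, [224, 166, 101, 72])]
lid_bar [(0.84, [224, 165, 100, 74])]
stay_knob [(0.56, [236, 129, 23, 23])]
cup_mid [(0.84, [233, 276, 22, 25]), (0.68, [220, 322, 24, 27]), (0.57, [259, 354, 31, 35])]
stack_cup_mid []
spool [(0.88, [161, 282, 22, 30])]
jar [(0.59, [225, 164, 102, 71]), (0.5, [309, 137, 13, 19])]
driver [(0.58, [341, 171, 10, 20])]
1.0 [ 0.239 -0.577  0.231] [0.981 0.195 0.    0.   ]
```

View pics/scene0.png

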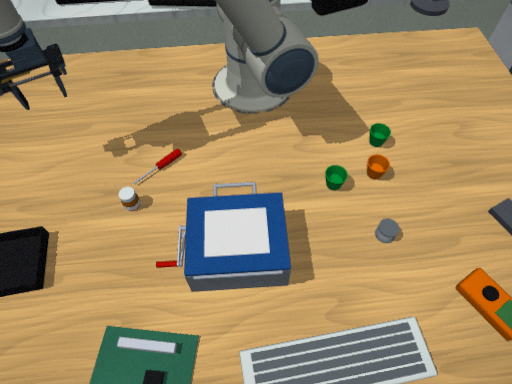

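View pics/side0.png

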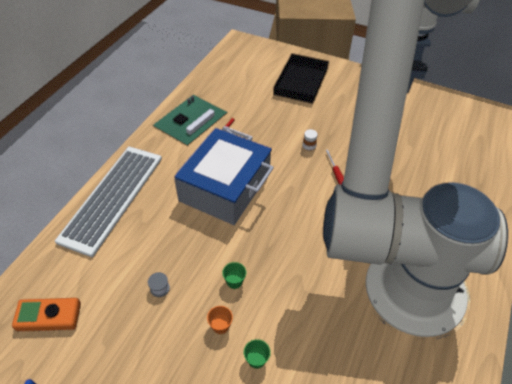

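Scene shows the shut blue-lid chest at about (236,237), with its bar at (235,186) and red knob at (168,264). The cup look-alikes are orange (378,167) and green (380,135) and (336,177). In side they are orange (220,319) and green (233,275) and (257,353). Only the orange one fits. Next I confirm it in a crop and measure.

```bash
python3 - <<'E'
from h import *
np.set_printoptions(precision=4,suppress=True)
ortho=[]
for c in ["scene","side"]:
    im=cv2.imread(f"pics/{c}0.png")
    # ortho at z=.117
    xs=np.arange(0.35,0.85,.001); ys=np.arange(-.35,.15,.001)
    G=np.array([[x,y,.117] for x in xs for y in ys]); uv=proj(c,G).reshape(len(xs),len(ys),2).astype(np.float32)
    o=cv2.remap(im,uv[:,:,0],uv[:,:,1],cv2.INTER_LINEAR)
    b=(o[:,:,0].astype(int)>o[:,:,2]+50)&(o[:,:,0]>90)
    n,l,st,ce=cv2.connectedComponentsWithStats(b.astype(np.uint8)); k=1+st[1:,4].argmax()
    yy,xx=np.where(l==k); r=cv2.minAreaRect(np.c_[.35+yy*.001,-.35+xx*.001].astype(np.float32)*1000)
    print(c,r,cv2.boxPoints(r))
    ortho.append(im)
    # orange cup
    d=[d for d in optics.silhouettes("cup_mid",c)]
    hsv=cv2.cvtColor(im,cv2.COLOR_BGR2HSV)
    u0,v0={"scene":(378,167),"side":(220,319)}[c]
    m=cv2.inRange(hsv,(5,200,90),(14,255,255)); q=np.zeros_like(m); q[v0-22:v0+22,u0-22:u0+22]=m[v0-22:v0+22,u0-22:u0+22]
    vv,uu=np.where(q>0); print("orange",len(uu),uu.min(),uu.max(),vv.min(),vv.max(),uu.mean(),vv.mean(), onz(c,(uu.mean(),vv.mean()),.03))
    red=cv2.inRange(hsv,(0,180,90),(4,255,255))|cv2.inRange(hsv,(174,180,90),(180,255,255))
    n,l,st,ce=cv2.connectedComponentsWithStats(red); print([(st[i],ce[i]) for i in range(1,n) if st[i,4]>8])
s,d=ortho
a=cv2.resize(s[150:300,140:300],(400,375),interpolation=2); b=cv2.resize(d[110:230,165:293],(400,375),interpolation=2)
e=cv2.resize(s[115:195,320:420],(281,225),interpolation=2); f=cv2.resize(d[255:375,190:290],(200,225))
cv2.imwrite("pics/m1.png",np.vstack([np.hstack([a,b]),np.hstack([e,f,np.zeros((225,800-481,3),np.uint8)])]))
E
```

```text
scene ((636.3715209960938, -97.08806610107422), (237.67347717285156, 204.08804321289062), 88.24301147460938) [[ 530.7319 -212.7402]
 [ 734.724  -218.9977]
 [ 742.0111   18.5641]
 [ 538.019    24.8215]]
orange 350 368 389 155 178 377.1114285714286 165.84571428571428 [0.4216 0.329  0.03  ]
[(array([156, 149,  25,  20, 184], dtype=int32), array([168.6522, 158.288 ])), (array([156, 261,  21,   6, 100], dtype=int32), array([165.65, 263.75]))]
side ((634.0380859375, -95.55612182617188), (240.27801513671875, 201.44253540039062), 87.90984344482422) [[ 529.0021 -211.9417]
 [ 730.3106 -219.2887]
 [ 739.074    20.8295]
 [ 537.7656   28.1765]]
orange 81 209 230 307 332 219.4320987654321 315.98765432098764 [0.4366 0.3113 0.03  ]
[(array([227, 119,   7,   7,  19], dtype=int32), array([229.7895, 122.3158])), (array([333, 167,  10,  16,  86], dtype=int32), array([337.7674, 174.1512]))]
```

View pics/m1.png

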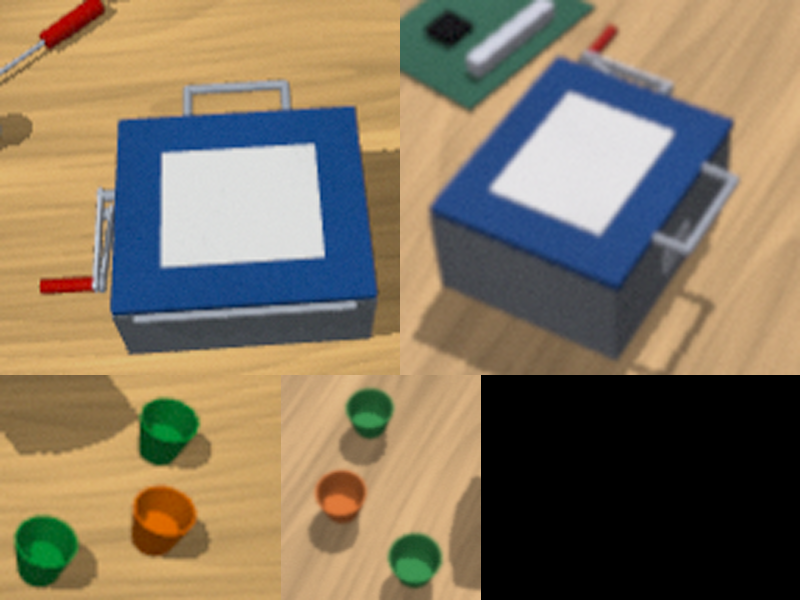

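Crop confirms it: the orange cup lies between two green ones, standing, open at the top. The chest, bar and stay (red knob at the crop's left) are clear. Now the bar and cup triangulation, and a row helper.

```bash
cat >> h.py <<'E'
np.set_printoptions(precision=4,suppress=True)
def yawR(psi): # tool down, tool x at world angle psi
    return R.from_matrix(np.array([[np.cos(psi),np.sin(psi),0],[np.sin(psi),-np.cos(psi),0],[0,0,-1]]))
def plan(way,g,p=None,r=None):
    """way: list of (pos, Rotation, nrows); prints rows"""
    s=monitor.read_state(); p=np.array(s["tcp_pos"]) if p is None else p; r=R.from_quat(s["ee_rot"]) if r is None else r
    out=[]
    for P,Q,n in way:
        P=np.array(P,float); p0=p.copy(); r0=r; dv=(r0.inv()*Q).as_rotvec()
        for k in range(1,n+1):
            pk=p0+(P-p0)*k/n
            sh=np.round(r.inv().apply(pk-p)/.25,3); qk=r0*R.from_rotvec(dv*k/n)
            tv=np.round((r.inv()*qk).as_rotvec()/np.radians(60),3)
            p=p+r.apply(sh*.25); r=r*R.from_rotvec(tv*np.radians(60))
            out.append([g]+[float(v) for v in sh+0]+[float(v) for v in tv+0])
            if np.linalg.norm(sh)*.25>.0625 or np.linalg.norm(tv)*60>10.7: print("BIG",k)
    for i in range(0,len(out),8): print("["+",".join("["+",".join(f"{v:g}" for v in o)+"]" for o in out[i:i+8])+"]")
    return p,r
E
python3 - <<'E'
from h import *
for a,b in [((214.8,186),(257.8,189.4)),((254.8,183.6),(272.8,167.6))]:
    pass
S=[(214.8,186),(254.8,183.6)]; D=[(272.8,167.6),(257.8,189.4)]
# scene left = -y ; side right/up = -y
for a,b in zip(S,D):
    P=tri([ray("scene",a),ray("side",b)]); print("bar end",P,proj("scene",P),proj("side",P))
P=tri([ray("scene",(378.4,163.8)),ray("side",(220,314))]); print("rim",P,proj("scene",P),proj("side",P))
for c,uv in [("scene",(378.4,163.8)),("side",(220,314))]: print(onz(c,uv,.054))
plan([([.42,-.2,.22],yawR(1.2),5),([.496,-.091,.20],yawR(1.537),3)],.33)
E
```

```text
bar end [ 0.4969 -0.143   0.1101] [[214.3135 185.5965]] [[272.3544 167.9152]]
bar end [ 0.5007 -0.0413  0.1137] [[253.6747 182.695 ]] [[256.6903 190.0897]]
rim [0.4324 0.3195 0.0583] [[377.4537 163.2173]] [[218.8347 314.5065]]
[0.4316 0.3237 0.054 ]
[0.4316 0.3154 0.054 ]
BIG 1
BIG 2
BIG 3
BIG 4
BIG 5
[[0.33,0.249,-0.224,0.009,0,0,-0.154],[0.33,0.282,-0.18,0.008,0,0,-0.154],[0.33,0.307,-0.133,0.009,0,0,-0.155],[0.33,0.325,-0.082,0.009,0,0,-0.154],[0.33,0.333,-0.029,0.009,0,0,-0.154],[0.33,0.172,0.042,0.027,0,0,-0.107],[0.33,0.167,0.061,0.026,0,0,-0.107],[0.33,0.158,0.079,0.027,0,0,-0.108]]
```

```bash
python3 -m creep '[[[0.33,0.18,-0.17,0.01,0,0,-0.137],[0.33,0.2,-0.14,0.01,0,0,-0.137],[0.33,0.22,-0.105,0.01,0,0,-0.137],[0.33,0.235,-0.07,0.01,0,0,-0.137],[0.33,0.24,-0.03,0.01,0,0,-0.137],[0.33,0.245,0.01,0.01,0,0,-0.137],[0.33,0.24,0.05,0.02,0,0,-0.137],[0.33,0.23,0.085,0.02,0,0,-0.137]]]'; python3 - <<'E'
from h import *
plan([([.499,-.092,.17],yawR(1.537),4),([.499,-.092,.14],yawR(1.537),4)],.33)
E
```

```text
clock: 2.1
tcp_pos: [0.4628, -0.1401, 0.2061]
ee_rot: [0.716, 0.698, 0.0, 0.0]
ft_force: [1.0, -1.1, -0.1]
grip_width: 0.0302
grip_force: 0.0
[[0.33,0.049,0.035,0.036,0,0,0.002],[0.33,0.049,0.035,0.036,0,0,0.002],[0.33,0.049,0.034,0.036,0.001,0,0.002],[0.33,0.049,0.035,0.036,0,0,0.002],[0.33,0,0,0.03,0,0,0],[0.33,0,0,0.03,0,0,0],[0.33,0,0,0.03,0,0,0],[0.33,0.001,0,0.03,0,0,0]]
```

```bash
python3 -m creep '[[[0.33,0.065,0.047,0.04,0,0,0],[0.33,0.065,0.047,0.04,0,0,0],[0.33,0.065,0.046,0.04,0,0,0],[0.33,0,0,0.04,0,0,0],[0.33,0,0,0.03,0,0,0],[0.33,0,0,0,0,0,0],[0.33,0,0,0,0,0,0],[0.33,0,0,0,0,0,0]]]'; python3 - <<'E'
from h import *
im=optics.grab_frame("wrist"); s=monitor.read_state()
cv2.imwrite("pics/w1.png",im[:,:,::-1])
print(s["tcp_pos"],np.array(optics.camera_info("wrist")["T"])[:3])
print("proj bar ends",proj("wrist",[[.4969,-.143,.111],[.5007,-.0413,.111]]))
E
```

```text
clock: 3.1
tcp_pos: [0.4984, -0.0945, 0.1588]
ee_rot: [0.718, 0.696, 0.0, 0.0]
ft_force: [0.2, 0.2, -0.6]
grip_width: 0.0299
grip_force: 0.0
[ 0.4984 -0.0944  0.1587] [[ 0.9995 -0.0295 -0.0088  0.501 ]
 [-0.0308 -0.9667 -0.254  -0.0233]
 [-0.001   0.2542 -0.9672  0.3118]]
proj bar ends [[249.5726 272.7289]
 [250.4883 143.1524]]
```

View pics/w1.png

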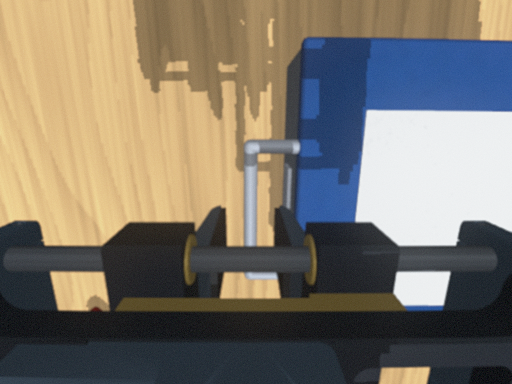

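Wrist view: the bar runs along column 250 between the fingers (218–281), which is centred. I descend and close.

```bash
python3 -m creep '[[[0.33,0,0,0.05,0,0,0],[0.33,0,0,0.05,0,0,0],[0.33,0,0,0.05,0,0,0],[0.33,0,0,0.046,0,0,0],[0,0,0,0,0,0,0],[0,0,0,0,0,0,0],[0,0,0,0,0,0,0],[0,0,0,0,0,0,0]]]'; python3 - <<'E'
from h import *
s=monitor.read_state();B=np.array(s["tcp_pos"]); r=R.from_quat(s["ee_rot"])
a=-.033; ex=np.array([np.cos(a),np.sin(a),0]); z=np.array([0,0,1])
H=np.array([.499,-.092,.111])+.2369*ex-.006*z
print("H",H)
p=B
th=np.linspace(0,1.49,25)[1:]
off=B-(H-.237*np.cos(.025)*ex+.237*np.sin(.025)*z)
print(off)
for i in range(0,24,8):
    way=[(H+off-.237*np.cos(t+.025)*ex+.237*np.sin(t+.025)*z,r,1) for t in th[i:i+8]]
    p,_=plan(way,0,p,r)
E
```

```text
clock: 4.15
tcp_pos: [0.4986, -0.0942, 0.1097]
ee_rot: [0.718, 0.696, 0.0, 0.0]
ft_force: [1.0, -0.3, -0.5]
grip_width: 0.0089
grip_force: 30.0
H [ 0.7358 -0.0998  0.105 ]
[-0.0004 -0.0022 -0.0012]
[[0,0,0.003,-0.059,0,0,0],[0,0,0.007,-0.058,0,0,0],[0,0,0.011,-0.058,0,0,0],[0,0,0.014,-0.057,0,0,0],[0,0,0.018,-0.056,0,0,0],[0,0,0.021,-0.055,0,0,0],[0,0,0.024,-0.054,0,0,0],[0,0,0.028,-0.052,0,0,0]]
[[0,0,0.031,-0.05,0,0,0],[0,-0.001,0.034,-0.048,0,0,0],[0,0,0.037,-0.046,0,0,0],[0,0,0.04,-0.043,0,0,0],[0,0,0.042,-0.041,0,0,0],[0,0,0.045,-0.038,0,0,0],[0,0,0.047,-0.036,0,0,0],[0,0,0.049,-0.032,0,0,0]]
[[0,0,0.051,-0.029,0,0,0],[0,-0.001,0.053,-0.026,0,0,0],[0,0,0.054,-0.023,0,0,0],[0,0,0.055,-0.019,0,0,0],[0,0,0.057,-0.016,0,0,0],[0,0,0.058,-0.012,0,0,0],[0,0,0.058,-0.009,0,0,0],[0,0,0.058,-0.005,0,0,0]]
```

```bash
python3 -m creep '[[[0,0,0.003,-0.059,0,0,0],[0,0,0.007,-0.058,0,0,0],[0,0,0.011,-0.058,0,0,0],[0,0,0.014,-0.057,0,0,0],[0,0,0.018,-0.056,0,0,0],[0,0,0.021,-0.055,0,0,0],[0,0,0.024,-0.054,0,0,0],[0,0,0.028,-0.052,0,0,0]]]'; python3 -m creep '[[[0,0,0.031,-0.05,0,0,0],[0,0,0.034,-0.048,0,0,0],[0,0,0.037,-0.046,0,0,0],[0,0,0.04,-0.043,0,0,0],[0,0,0.042,-0.041,0,0,0],[0,0,0.045,-0.038,0,0,0],[0,0,0.047,-0.036,0,0,0],[0,0,0.049,-0.032,0,0,0]]]'
```

```text
clock: 5.15
tcp_pos: [0.5289, -0.0953, 0.2219]
ee_rot: [0.718, 0.696, -0.001, -0.001]
ft_force: [-2.5, -3.4, -3.2]
grip_width: 0.0093
grip_force: 30.0
clock: 6.15
tcp_pos: [0.6098, -0.098, 0.3067]
ee_rot: [0.718, 0.696, -0.001, -0.0]
ft_force: [-12.3, -3.7, 12.6]
grip_width: 0.0092
grip_force: 30.0
```

```bash
python3 -m creep '[[[0,0,0.049,-0.031,0,0,0],[0,0,0.051,-0.028,0,0,0],[0,0,0.053,-0.025,0,0,0],[0,0,0.055,-0.021,0,0,0],[0,0,0.057,-0.017,0,0,0],[0,0,0.058,-0.013,0,0,0],[0,0,0.058,-0.009,0,0,0],[0,0,0.058,-0.005,0,0,0]]]'; python3 - <<'E'
from h import *
H=np.array([.7358,-.0998,.105])
s=monitor.read_state();p=np.array(s["tcp_pos"])+[0,0,.002]; v=p-H; print(np.arctan2(v[2],-v[0])-.025, np.hypot(v[0],v[2]))
im=optics.grab_frame("scene"); a=im[90:330,100:330]
im=optics.grab_frame("side"); b=im[40:280,130:360]
cv2.imwrite("pics/up1.png",cv2.resize(np.hstack([a,b]),(800,417),interpolation=2)[:,:,::-1])
E
```

```text
clock: 7.15
tcp_pos: [0.7208, -0.1017, 0.3428]
ee_rot: [0.718, 0.696, -0.0, 0.0]
ft_force: [-3.1, -4.4, 4.5]
grip_width: 0.0094
grip_force: 30.0
1.483508290944533 0.24023026356391058
```

View pics/up1.png

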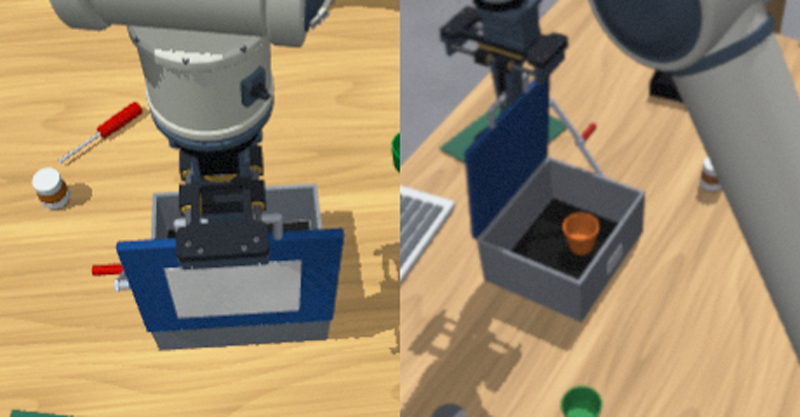

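Side view: the lid is up, the stay nearly straight (knob about (588,131) in the montage). The orange cup stands in the chest, toward its front. I push a little further, then release and rise.

```bash
python3 -m creep '[[[0,0,0.02,0,0,0,0],[0,0,0.01,0,0,0,0],[0,0,0,0,0,0,0],[0,0,0,0,0,0,0],[0,0,0,0,0,0,0],[0,0,0,0,0,0,0],[0,0,0,0,0,0,0],[0,0,0,0,0,0,0]]]'; python3 -m creep '[[[0.35,0,0,0,0,0,0],[0.35,0,0,0,0,0,0],[0.35,0,0,0,0,0,0],[0.35,0,0,-0.1,0,0,0],[0.35,0,0,-0.15,0,0,0],[0.35,0,0,0,0,0,0],[0.35,0,0,0,0,0,0],[0.35,0,0,0,0,0,0]]]'
python3 - <<'E'
from h import *
for c in ["scene","side"]:
    im=optics.grab_frame(c); cv2.imwrite(f"pics/{c}1.png",im[:,:,::-1])
    for n in ["lid_bar","stay_knob","stack_cup_mid"]:
        print(c,n,[(round(d["confidence"],2),[round(float(v)) for v in d["extent"]]) for d in optics.silhouettes(n,c)[:3]])
    hsv=cv2.cvtColor(im,cv2.COLOR_RGB2HSV)
    red=cv2.inRange(hsv,(0,180,80),(4,255,255))|cv2.inRange(hsv,(174,180,80),(180,255,255))
    n,l,st,ce=cv2.connectedComponentsWithStats(red); print([(st[i],ce[i]) for i in range(1,n) if st[i,4]>8])
a=cv2.imread("pics/scene1.png")[110:300,130:320]; b=cv2.imread("pics/side1.png")[60:250,140:330]
cv2.imwrite("pics/up2.png",cv2.resize(np.hstack([a,b]),(800,400),interpolation=2))
E
```

```text
clock: 8.25
tcp_pos: [0.7245, -0.1019, 0.3428]
ee_rot: [0.718, 0.696, -0.003, -0.002]
ft_force: [-29.4, -4.1, 11.5]
grip_width: 0.0095
grip_force: 30.0
clock: 9.25
tcp_pos: [0.728, -0.101, 0.4037]
ee_rot: [0.718, 0.696, -0.0, -0.001]
ft_force: [-0.6, 0.1, -0.8]
grip_width: 0.0321
grip_force: 0.0
scene lid_bar [(0.96, [234, 247, 133, 72]), (0.37, [163, 244, 18, 19])]
scene stay_knob [(0.67, [162, 245, 22, 21])]
scene stack_cup_mid []
[(array([156, 149,  25,  20, 186], dtype=int32), array([168.5484, 158.5161])), (array([152, 235,  18,   6,  79], dtype=int32), array([160.3544, 237.6835]))]
side lid_bar [(0.67, [194, 129, 50, 95])]
side stay_knob [(0.52, [231, 112, 24, 22])]
side stack_cup_mid [(0.95, [233, 173, 17, 25])]
[(array([239, 112,   6,   6,  15], dtype=int32), array([241.2667, 114.4667]))]
```

View pics/up2.png

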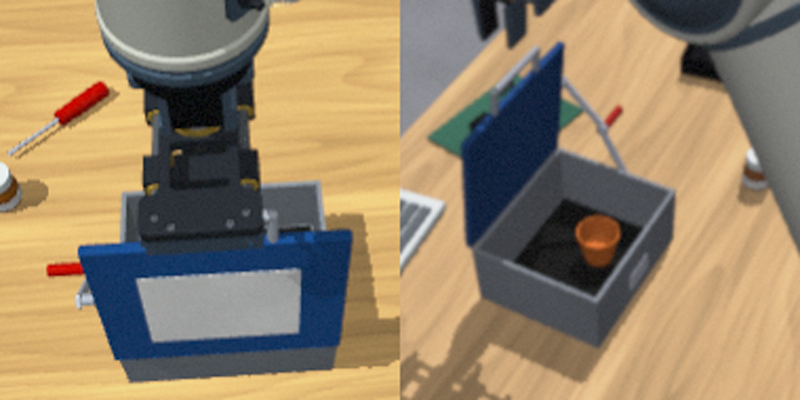

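Locked: the stay is bent forward past straight and the bar is free.

```bash
python3 - <<'E'
from h import *
for a,b in [((152.8,238.7),(245,112.3)),((169,237.3),(237.9,118.9))]:
    P=tri([ray("scene",a),ray("side",b)]); print("knob",P,proj("scene",P),proj("side",P))
P=onz("side",(233.6,169.3),.06); print("stack rim",P)
C=np.array([.635,-.096]);a=-.033; ex=np.array([np.cos(a),np.sin(a)]);ey=np.array([-ex[1],ex[0]]); d=P[:2]-C; print("in chest",d@ex,d@ey)
p,r=plan([([.61,-.13,.40],yawR(1.54),4),([P[0],P[1]-.06,.33],yawR(1.54),4)],.95)
T=np.array(optics.camera_info("wrist")["T"]); s=monitor.read_state(); T[:3,3]+=p-np.array(s["tcp_pos"])
i=dict(optics.camera_info("wrist"));i["T"]=T; print("pred",proj("wrist",P,i))
E
```

```text
knob [ 0.6571 -0.2822  0.1586] [[152.4227 238.3974]] [[244.7315 112.505 ]]
knob [ 0.6607 -0.2437  0.1617] [[169.4805 237.683 ]] [[238.2516 118.6431]]
stack rim [ 0.6204 -0.1281  0.06  ]
in chest -0.013511533020099765 -0.03254476304425024
[[0.95,-0.032,-0.117,0.005,0,0,0],[0.95,-0.033,-0.118,0.005,0,0,0],[0.95,-0.032,-0.117,0.005,0,0,0],[0.95,-0.033,-0.117,0.004,0,0,0.001],[0.95,-0.058,0.012,0.07,0,0,0],[0.95,-0.057,0.012,0.07,0,0,0],[0.95,-0.058,0.013,0.07,0,0,0],[0.95,-0.058,0.012,0.07,0,0,0]]
pred [[248.6974 124.5638]]
```

```bash
python3 -m creep '[[[0.95,-0.032,-0.117,0.005,0,0,0],[0.95,-0.033,-0.118,0.005,0,0,0],[0.95,-0.032,-0.117,0.005,0,0,0],[0.95,-0.033,-0.117,0.005,0,0,0],[0.95,-0.077,0.016,0.09,0,0,0],[0.95,-0.077,0.016,0.09,0,0,0],[0.95,-0.077,0.016,0.09,0,0,0],[0.95,0,0,0,0,0,0]]]'; python3 - <<'E'
from h import *
i=optics.camera_info("wrist"); im=optics.grab_frame("wrist"); s=monitor.read_state()
cv2.imwrite("pics/w2.png",im[:,:,::-1]); print(s["clock"],s["tcp_pos"])
hsv=cv2.cvtColor(im,cv2.COLOR_RGB2HSV); m=cv2.inRange(hsv,(5,180,60),(15,255,255))
n,l,st,ce=cv2.connectedComponentsWithStats(m); k=1+st[1:,4].argmax(); print(st[k],ce[k])
c=max(cv2.findContours((l==k).astype(np.uint8),0,1)[0],key=len); el=cv2.fitEllipse(cv2.convexHull(c)); print(el)
(x,y),rad=cv2.minEnclosingCircle(c); print(x,y,rad, onz("wrist",(x,y),.06,i),onz("wrist",el[0],.06,i), "true rad px",i["mtx"][0][0]*.0325/(i["T"][2][3]-.06))
for g in [(380,132.5),(336,173.5)]: print("green rim",onz("scene",g,.054))
for g in [(233.5,271),(257.5,349)]: print("green rim side",onz("side",g,.054))
cv2.circle(im,(int(x),int(y)),int(rad),(0,0,255),1); cv2.imwrite("pics/w2.png",im[:,:,::-1])
E
```

```text
clock: 10.65
tcp_pos: [0.6196, -0.1889, 0.3307]
ee_rot: [0.718, 0.696, -0.001, -0.001]
ft_force: [-0.1, -0.3, 0.1]
grip_width: 0.0866
grip_force: 0.0
10.7 [ 0.62   -0.1883  0.3321]
[ 225  100   46   47 1392] [247.0963 123.4124]
((247.14903259277344, 122.6523666381836), (44.86259460449219, 46.66917037963867), 168.90867614746094)
246.8623504638672 122.72117614746094 23.294889450073242 [ 0.6163 -0.1259  0.06  ] [ 0.6168 -0.1258  0.06  ] true rad px 21.740105631980033
green rim [0.316  0.3612 0.054 ]
green rim [0.4529 0.1953 0.054 ]
green rim side [0.4571 0.1921 0.054 ]
green rim side [0.3103 0.3552 0.054 ]
```

View pics/w2.png

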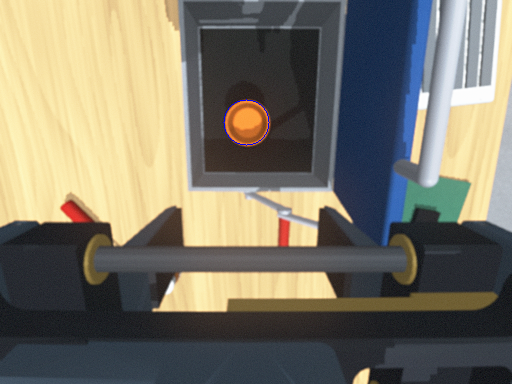

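Wrist view: the stack cup is clear at (247,123), circle fit agrees, in the chest at (.6165,-.126). The stay is forward and the lid is up. Now to the loose cup.

```bash
python3 - <<'E'
from h import *
plan([([.468,.271,.25],yawR(2.21),9)],.95)
E
```

```text
[[0.95,0.202,-0.074,0.037,0,0,-0.071],[0.95,0.207,-0.059,0.036,0,0,-0.071],[0.95,0.21,-0.043,0.037,0,0,-0.071],[0.95,0.213,-0.027,0.037,0,0,-0.071],[0.95,0.215,-0.011,0.036,0,-0.001,-0.072],[0.95,0.215,0.004,0.037,0,0,-0.071],[0.95,0.214,0.021,0.036,-0.001,0,-0.071],[0.95,0.212,0.037,0.037,0,0,-0.071]]
[[0.95,0.209,0.052,0.036,0,0,-0.071]]
```

```bash
python3 -m creep '[[[0.95,0.227,-0.083,0.04,0,0,-0.08],[0.95,0.233,-0.064,0.04,0,0,-0.08],[0.95,0.237,-0.045,0.04,0,0,-0.08],[0.95,0.24,-0.026,0.04,0,0,-0.08],[0.95,0.242,-0.008,0.04,0,0,-0.08],[0.95,0.241,0.012,0.04,0,0,-0.08],[0.95,0.239,0.032,0.04,0,0,-0.08],[0.95,0.236,0.05,0.04,0,0,-0.08]]]'; python3 - <<'E'
from h import *
optics.grab_frame("scene")
i=optics.camera_info("wrist"); im=optics.grab_frame("wrist"); s=monitor.read_state()
print(s["clock"],s["tcp_pos"],s["ee_rot"])
hsv=cv2.cvtColor(im,cv2.COLOR_RGB2HSV); m=cv2.inRange(hsv,(5,180,60),(15,255,255))
n,l,st,ce=cv2.connectedComponentsWithStats(m); k=1+st[1:,4].argmax(); print(st[k],ce[k])
c=max(cv2.findContours((l==k).astype(np.uint8),0,1)[0],key=len); el=cv2.fitEllipse(cv2.convexHull(c)); print(el)
P=onz("wrist",el[0],.054,i);print(P)
# rim centre from scene+wrist
print(tri([ray("scene",(378.4,163.8)),ray("wrist",el[0],i)]))
P[2]=.062
plan([(P+[0,0,.06],yawR(2.21),4),(P,yawR(2.21),4)],.95)
cv2.ellipse(im,el,(0,0,255),1); cv2.imwrite("pics/w3.png",im[:,:,::-1])
E
```

```text
clock: 11.7
tcp_pos: [0.4619, 0.2709, 0.2537]
ee_rot: [0.447, 0.894, 0.001, 0.001]
ft_force: [0.2, 0.2, 1.7]
grip_width: 0.0863
grip_force: 0.0
11.8 [0.4601 0.2734 0.2528] [ 0.4453  0.8954  0.0007 -0.0004]
[ 228  103   50   52 1948] [252.7767 128.3742]
((252.56866455078125, 128.76841735839844), (50.334693908691406, 51.709197998046875), 14.50486946105957)
[0.4266 0.3241 0.054 ]
[0.4274 0.325  0.049 ]
[[0.95,0.06,0.004,0.131,0,0,0.002],[0.95,0.061,0.003,0.131,0,-0.001,0.002],[0.95,0.06,0.004,0.131,0.001,0,0.002],[0.95,0.061,0.003,0.131,0,0,0.002],[0.95,0,0,0.06,0,0,0],[0.95,0,0,0.06,0,0,0],[0.95,0,0,0.06,0,0,0],[0.95,0,0.001,0.06,0,0,0]]
```

View pics/w3.png

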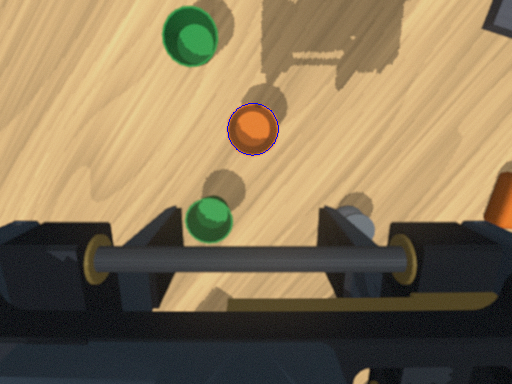

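Wrist view: the orange cup is at (253,129) with a matching fit, green look-alikes apart at (190,36) and (209,219). I descend onto it and close.

```bash
python3 -m creep '[[[0.95,0.06,0.004,0.13,0,0,0],[0.95,0.06,0.003,0.13,0,0,0],[0.95,0.061,0.004,0.13,0,0,0],[0.95,0.06,0.003,0.12,0,0,0],[0.95,0,0,0.12,0,0,0],[0.95,0,0,0.1,0,0,0],[0.95,0,0,0.053,0,0,0],[0.95,0,0,0,0,0,0]]]'; python3 -m creep '[[[0.6,0,0,0,0,0,0],[0.3,0,0,0,0,0,0],[0.3,0,0,0,0,0,0],[0.3,0,0,0,0,0,0],[0.3,0,0,-0.06,0,0,0],[0.3,0,0,-0.12,0,0,0],[0.3,0,0,-0.2,0,0,0],[0.3,0,0,-0.2,0,0,0]]]'; python3 - <<'E'
from h import *
s=monitor.read_state(); print(s["ee_rot"],s["grip_width"])
p,r=plan([([.6165,-.126,.25],yawR(3.11),9),([.6165,-.126,.12],yawR(3.11),4)],.3)
E
```

```text
clock: 12.8
tcp_pos: [0.4296, 0.3189, 0.0568]
ee_rot: [0.449, 0.894, -0.0, -0.0]
ft_force: [0.1, 1.4, 0.3]
grip_width: 0.0866
grip_force: 0.0
clock: 13.8
tcp_pos: [0.4292, 0.3185, 0.2041]
ee_rot: [0.449, 0.894, 0.0, 0.0]
ft_force: [0.1, 0.9, -1.0]
grip_width: 0.0632
grip_force: 30.0
[0.4488 0.8936 0.     0.    ] 0.06319310445093437
[[0.3,-0.208,-0.051,-0.02,0,0,-0.095],[0.3,-0.202,-0.072,-0.021,0,0,-0.096],[0.3,-0.194,-0.091,-0.02,0,0,-0.095],[0.3,-0.184,-0.111,-0.021,0,0,-0.096],[0.3,-0.172,-0.128,-0.02,0,0,-0.095],[0.3,-0.158,-0.145,-0.02,0,0,-0.096],[0.3,-0.143,-0.159,-0.021,0,0,-0.095],[0.3,-0.126,-0.174,-0.02,0,0,-0.095]]
[[0.3,-0.109,-0.185,-0.021,0,0,-0.096],[0.3,0,0,0.13,0,0,0],[0.3,0,0,0.13,0,0,0],[0.3,0,0,0.13,0,0,0],[0.3,0,0,0.13,0,0,0]]
```

```bash
python3 -m creep '[[[0.3,-0.208,-0.051,-0.02,0,0,-0.095],[0.3,-0.202,-0.072,-0.02,0,0,-0.095],[0.3,-0.194,-0.091,-0.02,0,0,-0.095],[0.3,-0.184,-0.111,-0.02,0,0,-0.095],[0.3,-0.172,-0.128,-0.02,0,0,-0.095],[0.3,-0.158,-0.145,-0.02,0,0,-0.095],[0.3,-0.143,-0.159,-0.02,0,0,-0.095],[0.3,0,0,0,0,0,0]]]'; python3 - <<'E'
from h import *
from scipy.optimize import least_squares
i=optics.camera_info("wrist"); im=optics.grab_frame("wrist"); s=monitor.read_state()
t=np.array(s["tcp_pos"]); r=R.from_quat(s["ee_rot"]); print(s["clock"],t,s["ee_rot"])
hsv=cv2.cvtColor(im,cv2.COLOR_RGB2HSV); m=cv2.inRange(hsv,(5,150,50),(16,255,255))
m[:150]=0; pts=[]
for u in range(150,360):
    v=np.where(m[:,u])[0]
    if len(v)>3: pts.append((u,v.min()))
pts=np.array(pts); print(len(pts),pts[::6].tolist())
W=np.array([r.inv().apply(onz("wrist",p,t[2]-.003,i)-t)[:2] for p in pts]); print(W[::6]*1000)
f=least_squares(lambda c:np.hypot(W[:,0]-c[0],W[:,1]-c[1])-.0325,[0,0],loss="soft_l1",f_scale=.001); print("cup centre in tool mm",f.x*1000,np.abs(f.fun).mean()*1000)
cv2.imwrite("pics/w4.png",im[:,:,::-1])
E
```

```text
clock: 14.8
tcp_pos: [0.5759, -0.0303, 0.2379]
ee_rot: [0.118, 0.993, -0.0, 0.001]
ft_force: [0.3, 0.7, -0.6]
grip_width: 0.0629
grip_force: 30.0
14.85 [ 0.575  -0.0285  0.2375] [ 0.1183  0.993  -0.      0.0003]
148 [[157, 220], [163, 209], [169, 204], [175, 202], [181, 201], [187, 199], [193, 198], [199, 200], [205, 200], [211, 194], [217, 189], [223, 185], [229, 183], [235, 180], [241, 179], [247, 178], [253, 178], [259, 179], [265, 180], [271, 183], [277, 186], [283, 189], [289, 197], [295, 203], [301, 211]]
[[ 11.1589 -56.3986]
 [ 17.9599 -52.3246]
 [ 21.0045 -48.6042]
 [ 22.2157 -45.0437]
 [ 22.8207 -41.5363]
 [ 24.0238 -38.004 ]
 [ 24.6246 -34.5176]
 [ 23.4292 -31.1211]
 [ 23.4316 -27.6654]
 [ 27.0121 -24.0871]
 [ 29.965  -20.5675]
 [ 32.3074 -17.0954]
 [ 33.4726 -13.6709]
 [ 35.2117 -10.2522]
 [ 35.7902  -6.8614]
 [ 36.3676  -3.4771]
 [ 36.3691  -0.0973]
 [ 35.7946   3.2875]
 [ 35.2191   6.6788]
 [ 33.4831  10.099 ]
 [ 31.7373  13.5388]
 [ 29.9817  16.9985]
 [ 25.2483  20.5844]
 [ 21.6507  24.1766]
 [ 16.7881  27.8689]]
cup centre in tool mm [ 4.1931 -4.8505] 3.840872491877019
```

View pics/w4.png

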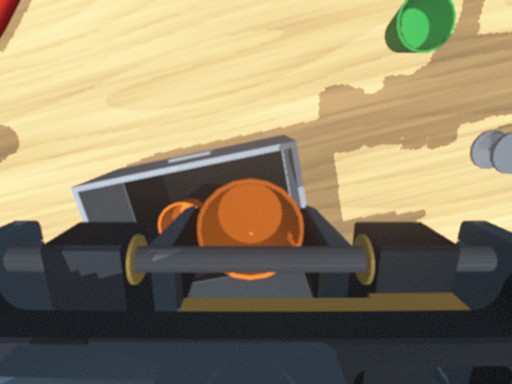

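Wrist view: the held cup is at (250,229), upright, its centre about 4 mm along tool x from the TCP. The stack cup is partly visible at (178,215). I move above it with the offset corrected.

```bash
python3 - <<'E'
from h import *
p,r=plan([([.6214,-.127,.20],yawR(3.11),4),([.6214,-.127,.125],yawR(3.11),3)],.3)
E
```

```text
[[0.3,-0.068,-0.085,0.038,0,0,-0.049],[0.3,-0.064,-0.088,0.037,0,0,-0.049],[0.3,-0.059,-0.091,0.038,0,0,-0.049],[0.3,-0.055,-0.095,0.037,0,0.001,-0.049],[0.3,0,0,0.1,0,0,0],[0.3,0,0,0.1,0,0,0],[0.3,0,0,0.1,0,0,0]]
```

```bash
python3 -m creep '[[[0.3,-0.068,-0.085,0.038,0,0,-0.049],[0.3,-0.064,-0.088,0.038,0,0,-0.049],[0.3,-0.059,-0.091,0.037,0,0,-0.049],[0.3,-0.055,-0.095,0.037,0,0,-0.049],[0.3,0,0,0.1,0,0,0],[0.3,0,0,0.1,0,0,0],[0.3,0,0,0.1,0,0,0],[0.3,0,0,0,0,0,0]]]'; python3 - <<'E'
from h import *
i=optics.camera_info("wrist"); im=optics.grab_frame("wrist"); a=im[130:330,130:370]
im=optics.grab_frame("side"); b=im[120:220,180:300]
cv2.imwrite("pics/n1.png",np.hstack([cv2.resize(a,(480,400)),cv2.resize(b,(320,267)) if 0 else cv2.resize(b,(320,400))])[:,:,::-1])
plan([([.6214,-.127,.083],yawR(3.11),7)],.3)
E
```

```text
clock: 15.85
tcp_pos: [0.6202, -0.124, 0.1232]
ee_rot: [0.014, 1.0, 0.001, -0.002]
ft_force: [-0.5, -0.9, 0.0]
grip_width: 0.0628
grip_force: 30.0
[[0.3,0,-0.001,0.024,0,0,0],[0.3,0,-0.002,0.024,0,0,0.001],[0.3,0,-0.001,0.024,0,0,0],[0.3,0.001,-0.001,0.025,0,0,0.001],[0.3,0,-0.001,0.024,0,0,0],[0.3,0,-0.002,0.024,0,0,0],[0.3,0,-0.001,0.024,0,0,0.001]]
```

View pics/n1.png

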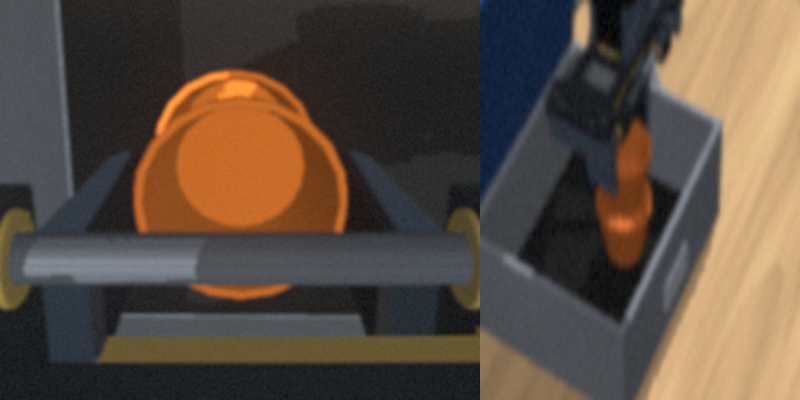

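```bash
python3 - <<'E'
from h import *
i=optics.camera_info("wrist"); s=monitor.read_state(); t=np.array(s["tcp_pos"])
A=onz("wrist",(247.5,165.5),.06,i); B=onz("wrist",(250.5,181),t[2]-.003,i)
print(t,"lower centre x",A[0]+.0325,A[1],"held centre",B[0]+.0325,B[1])
E
```

```text
[ 0.6217 -0.1248  0.1252] lower centre x 0.6196484732212083 -0.1259744509921689 held centre 0.6181065244012811 -0.12376577074297522
```

Held cup is above the lower one, within about 2 mm. I correct that and lower.

```bash
python3 -m creep '[[[0.3,-0.006,-0.009,0.01,0,0,0],[0.3,0,0,0.03,0,0,0],[0.3,0,0,0.03,0,0,0],[0.3,0,0,0.03,0,0,0],[0.3,0,0,0.03,0,0,0],[0.3,0,0,0.025,0,0,0],[0.3,0,0,0.01,0,0,0],[0.3,0,0,0,0,0,0]]]'
```

```text
clock: 16.95
tcp_pos: [0.6236, -0.128, 0.0843]
ee_rot: [0.015, 1.0, -0.0, 0.001]
ft_force: [-4.7, 1.4, 20.3]
grip_width: 0.0635
grip_force: 30.0
```

```bash
python3 -m creep '[[[0.3,0,0,-0.002,0,0,0],[0.88,0,0,0,0,0,0],[0.88,0,0,0,0,0,0],[0.88,0,0,0,0,0,0],[0.88,0,0,-0.08,0,0,0],[0.88,0,0,-0.16,0,0,0],[0.88,0,0,-0.2,0,0,0],[0.88,0.15,0,-0.2,0,0,0]]]';  python3 - <<'E'
from h import *
i=optics.camera_info("wrist"); im=optics.grab_frame("wrist"); a=im[100:340,110:390]
im=optics.grab_frame("side"); b=im[80:220,180:300]
cv2.imwrite("pics/n2.png",np.hstack([cv2.resize(a,(467,400)),cv2.resize(b,(333,400))])[:,:,::-1])
E
```

```text
clock: 17.95
tcp_pos: [0.5865, -0.1269, 0.2446]
ee_rot: [0.014, 1.0, -0.0, 0.001]
ft_force: [-0.7, -0.2, 0.7]
grip_width: 0.0799
grip_force: 0.0
```

View pics/n2.png

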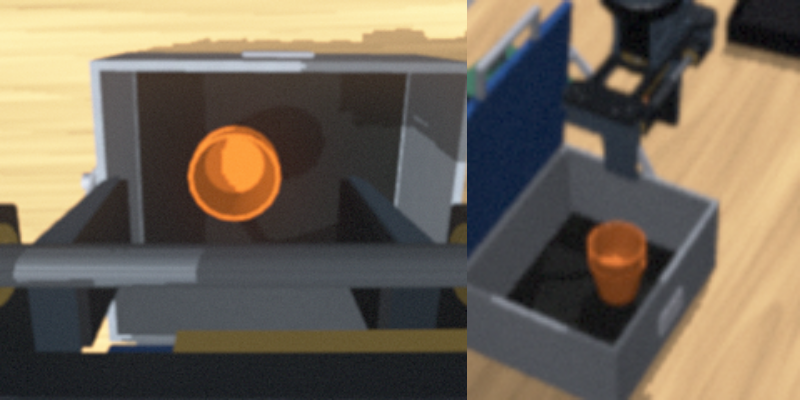

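Both cups look nested and upright, rims concentric at (235,172) in the crop; the lid is still up. I've now viewed 11 pictures, one over the limit of 10, so the rest will be numeric. I check nesting height and plan the knob press.

```bash
python3 - <<'E'
from h import *
optics.grab_frame("scene")
i=optics.camera_info("wrist"); im=optics.grab_frame("wrist"); s=monitor.read_state(); print(s["clock"],s["tcp_pos"],s["q"])
def om(im):
    m=cv2.inRange(cv2.cvtColor(im,cv2.COLOR_RGB2HSV),(5,150,60),(16,255,255)); n,l,st,ce=cv2.connectedComponentsWithStats(m); return l,st
l,st=om(im); cand=[k for k in range(1,len(st)) if st[k,4]>300]; k=max(cand,key=lambda k:st[k,4]); print(st[k])
c=max(cv2.findContours((l==k).astype(np.uint8),0,1)[0],key=len); el=cv2.fitEllipse(cv2.convexHull(c)); print(el)
im2=optics.grab_frame("side"); l2,s2=om(im2)
a=np.linspace(0,2*np.pi,60)
for z in (.06,.075,.081,.087):
    P=onz("wrist",el[0],z,i); C=np.c_[P[0]+.0325*np.cos(a),P[1]+.0325*np.sin(a),0*a+z]
    q=proj("side",C); w=proj("wrist",C,i); print(z,P,"side pred u",q[:,0].min(),q[:,0].max(),"vmin",q[:,1].min(),"wrist w",np.ptp(w[:,0])+1,np.ptp(w[:,1])+1)
for k in range(1,len(s2)):
    if s2[k,4]>100: print("side blob",s2[k])
E
```

```text
18.15 [ 0.5855 -0.1269  0.2443] [-0.313   0.4436  1.3956 -0.      1.3005 -1.8543]
[ 222  175   58   58 2608]
((250.53147888183594, 203.7216339111328), (56.70714569091797, 58.507179260253906), 19.128938674926758)
0.06 [ 0.6203 -0.1277  0.06  ] side pred u 223.16324489139063 243.9748779594605 vmin 161.86702180197003 wrist w 52.90440917539024 50.58212210338715
0.075 [ 0.6156 -0.1276  0.075 ] side pred u 224.29874045330274 245.29600934746787 vmin 159.0586287414971 wrist w 55.30864852055902 52.880134029153055
0.081 [ 0.6137 -0.1275  0.081 ] side pred u 224.75872695720443 245.8311393857254 vmin 157.9213458525955 wrist w 56.33387409588403 53.860137613826026
0.087 [ 0.6119 -0.1275  0.087 ] side pred u 225.2220737514149 246.37014527424017 vmin 156.77598250351372 wrist w 57.39854448163234 54.87789622694157
side blob [223 158  22  29 500]
side blob [  12  298   68   33 1486]
```

Nesting is confirmed: the side-view rim row of 158 matches the predicted 157.9. For the knob I add the stored wrist picture w2 as a third ray.

```bash
python3 - <<'E'
from h import *
s=monitor.read_state(); i=dict(optics.camera_info("wrist"))
def M(p,q): T=np.eye(4);T[:3,:3]=R.from_quat(q).as_matrix();T[:3,3]=p;return T
X=np.linalg.inv(M(s["tcp_pos"],s["ee_rot"]))@np.array(i["T"])
q=np.array([.718,.696,-.001,-.001]);i["T"]=M([.6198,-.1886,.3314],q/np.linalg.norm(q))@X
im=cv2.imread("pics/w2.png"); hsv=cv2.cvtColor(im,cv2.COLOR_BGR2HSV)
m=cv2.inRange(hsv,(0,180,60),(4,255,255))|cv2.inRange(hsv,(174,180,60),(180,255,255)); n,l,st,ce=cv2.connectedComponentsWithStats(m)
for k in range(1,n):
    if st[k,4]>30: print(st[k],ce[k])
k=min([k for k in range(1,n) if st[k,4]>60],key=lambda k:abs(ce[k][0]-284))
W=onz("wrist",ce[k],.16,i);W2=onz("wrist",ce[k],.165,i);print("wrist knob at z .16/.165",W,W2)
down=yawR(1.54); tl=down*R.from_rotvec([-np.radians(12),0,0]); print(tl.as_matrix())
# knob grasp point K; TCP = K + .002*toolz
K=np.array([.6595,-.279,.162]); g=K+.002*tl.as_matrix()[:,2]
hov=g-.09*tl.as_matrix()[:,2]
p,r=plan([([.57,-.24,.28],yawR(2.3),6),(hov,tl,6),(hov,tl,4)],.33)
E
```

```text
[ 61 201  31  21 332] [ 74.6777 212.3976]
[279 220  10  26 204] [283.5686 232.3578]
wrist knob at z .16/.165 [ 0.6585 -0.2561  0.16  ] [ 0.6579 -0.254   0.165 ]
[[ 0.0308  0.9777  0.2078]
 [ 0.9995 -0.0301 -0.0064]
 [-0.      0.2079 -0.9781]]
[[0.33,0.008,-0.076,-0.025,0,0,0.129],[0.33,-0.002,-0.076,-0.024,0,0,0.13],[0.33,-0.013,-0.075,-0.025,0,0,0.129],[0.33,-0.022,-0.073,-0.024,0,0,0.129],[0.33,-0.032,-0.069,-0.025,0,0,0.129],[0.33,-0.041,-0.064,-0.024,0,0,0.13],[0.33,-0.051,0.018,0.021,-0.032,-0.013,0.12],[0.33,-0.048,0.024,0.023,-0.031,-0.012,0.121]]
[[0.33,-0.044,0.029,0.024,-0.032,-0.013,0.12],[0.33,-0.04,0.033,0.025,-0.032,-0.013,0.121],[0.33,-0.035,0.037,0.028,-0.032,-0.012,0.12],[0.33,-0.03,0.041,0.029,-0.031,-0.013,0.121],[0.33,0,0,0,0,0,0],[0.33,0,0,0,0,0,0],[0.33,0,0,0,0,0,0],[0.33,0,0,0,0,0,0]]
```

```bash
python3 -m creep '[[[0.33,0.008,-0.076,-0.025,0,0,0.129],[0.33,-0.002,-0.076,-0.025,0,0,0.129],[0.33,-0.013,-0.075,-0.025,0,0,0.129],[0.33,-0.022,-0.073,-0.025,0,0,0.129],[0.33,-0.032,-0.069,-0.025,0,0,0.129],[0.33,-0.041,-0.064,-0.025,0,0,0.129],[0.33,-0.051,0.018,0.021,-0.032,-0.013,0.12],[0.33,-0.048,0.024,0.023,-0.032,-0.013,0.12]]]'; python3 -m creep '[[[0.33,-0.044,0.029,0.024,-0.032,-0.013,0.12],[0.33,-0.04,0.033,0.025,-0.032,-0.013,0.12],[0.33,-0.035,0.037,0.028,-0.032,-0.012,0.12],[0.33,-0.03,0.041,0.029,-0.032,-0.013,0.12],[0.33,0,0,0,0,0,0],[0.33,0,0,0,0,0,0],[0.33,0,0,0,0,0,0],[0.33,0,0,0,0,0,0]]]'
python3 - <<'E'
from h import *
tl=yawR(1.54)*R.from_rotvec([-np.radians(12),0,0]); 
K=np.array([.6588,-.279,.161]); g=K+.002*tl.as_matrix()[:,2]
p,r=plan([(g-.05*tl.as_matrix()[:,2],tl,3),(g,tl,4)],.33)
E
```

```text
clock: 19.2
tcp_pos: [0.5944, -0.2531, 0.2682]
ee_rot: [0.521, 0.853, 0.025, 0.025]
ft_force: [-0.1, -0.1, -0.7]
grip_width: 0.0302
grip_force: 0.0
clock: 20.2
tcp_pos: [0.6416, -0.2782, 0.2493]
ee_rot: [0.712, 0.694, 0.073, 0.076]
ft_force: [-0.0, -0.7, -0.3]
grip_width: 0.0298
grip_force: 0.0
[[0.33,0,-0.002,0.056,0.001,0,0.002],[0.33,-0.001,-0.002,0.056,0,0,0.002],[0.33,0,-0.002,0.056,0.001,0,0.002],[0.33,0,0,0.05,0,0,0],[0.33,0,0,0.05,0,0,0],[0.33,0,0,0.05,0,0,0],[0.33,0,0,0.05,0,0,0]]
```

```bash
python3 -m creep '[[[0.33,0,-0.002,0.056,0,0,0],[0.33,0,-0.002,0.056,0,0,0],[0.33,0,-0.002,0.056,0,0,0],[0.33,0,0,0.05,0,0,0],[0.33,0,0,0.05,0,0,0],[0.33,0,0,0.05,0,0,0],[0.33,0,0,0.05,0,0,0],[0.33,0,0,0,0,0,0]]]'; python3 -m creep '[[[0.2,0,0,0,0,0,0],[0,0,0,0,0,0,0],[0,0,0,0,0,0,0],[0,0,0,0,0,0,0],[0,0,0,0,0,0,0],[0,0,0,0,0,0,0],[0,0,0,0,0,0,0],[0,0,0,0,0,0,0]]]'
python3 - <<'E'
from h import *
s=monitor.read_state(); p=np.array(s["tcp_pos"]); r=R.from_quat(s["ee_rot"])
L=np.array([.621,.083]); Kx=p-.002*r.as_matrix()[:,2]; v=np.array([Kx[0]-L[0],Kx[2]-L[1]]); phi0=np.arctan2(v[0],v[1]); rad=np.hypot(*v); print(Kx,phi0,rad)
way=[]
for d in np.linspace(0,.52,9)[1:]:
    dx=.09*(np.sin(phi0+d)-np.sin(phi0)); dz=.09*(np.cos(phi0+d)-np.cos(phi0)); way.append((p+[dx,0,dz],r,1))
plan(way,0,p,r)
E
```

```text
clock: 21.2
tcp_pos: [0.6591, -0.2785, 0.1577]
ee_rot: [0.712, 0.694, 0.073, 0.075]
ft_force: [-0.3, -0.7, 0.3]
grip_width: 0.0306
grip_force: 0.0
clock: 22.2
tcp_pos: [0.6594, -0.2789, 0.1589]
ee_rot: [0.712, 0.694, 0.074, 0.076]
ft_force: [-3.3, -1.6, -1.0]
grip_width: 0.0134
grip_force: 30.0
[ 0.659  -0.2788  0.1609] 0.4541227500043782 0.08663844112075958
[[0,0.001,0.018,0.015,0,0,0],[0,0,0.017,0.016,0,0,0],[0,0.001,0.016,0.017,0,0,0],[0,0,0.014,0.019,0,0,0],[0,0,0.014,0.019,0,0,0],[0,0.001,0.012,0.02,0,0,0],[0,0,0.011,0.021,0,0,0],[0,0.001,0.009,0.021,0,0,0]]
```

Knob gripped (13.4 mm). I break the stay along the arc.

```bash
python3 -m creep '[[[0,0,0.018,0.015,0,0,0],[0,0,0.017,0.016,0,0,0],[0,0,0.016,0.017,0,0,0],[0,0,0.015,0.018,0,0,0],[0,0,0.014,0.019,0,0,0],[0,0,0.012,0.02,0,0,0],[0,0,0.011,0.021,0,0,0],[0,0,0,0,0,0,0]]]'
```

```text
clock: 23.2
tcp_pos: [0.6884, -0.2796, 0.1309]
ee_rot: [0.712, 0.694, 0.072, 0.073]
ft_force: [-14.9, -6.6, -11.3]
grip_width: 0.013
grip_force: 30.0
```

```bash
python3 -m creep '[[[0.33,0,0,0,0,0,0],[0.33,0,0,0,0,0,0],[0.33,0,0,0,0,0,0],[0.33,0,0,-0.08,0,0,0],[0.33,0,0,-0.15,0,0,0],[0.33,0,0,-0.2,0,0,0],[0.6,0,0,-0.2,0,0,0],[0.9,0,0,-0.2,0,0,0]]]'
cat > lid.py <<'E'
from h import *
ex=np.array([np.cos(-.033),np.sin(-.033),0]); ey=np.array([-ex[1],ex[0],0]); z=np.array([0,0,1.]); H=np.array([.7358,-.0998,.105])
def pt(th,r,n,y): # r from hinge toward front, n outward normal (up when shut)
    return H-r*(np.cos(th)*ex-np.sin(th)*z)+n*(np.sin(th)*ex+np.cos(th)*z)+y*ey
def mask(im):
    return ((im[:,:,2].astype(int)>im[:,:,0]+50)&(im[:,:,2]>90)).astype(np.uint8)  # RGB blue
def hullmask(th,c):
    P=[pt(th,r,n,y) for r in (0,.2) for n in (0,.012) for y in (-.12,.12)]
    q=cv2.convexHull(proj(c,P).astype(np.float32)); m=np.zeros((384,512),np.uint8); cv2.fillConvexPoly(m,q.astype(np.int32),1); return m
def fit(im,c,ths=np.arange(1.0,1.56,.02)):
    b=cv2.morphologyEx(mask(im),cv2.MORPH_CLOSE,np.ones((3,3),np.uint8))
    n,l,st,_=cv2.connectedComponentsWithStats(b); k=1+st[1:,4].argmax(); h=cv2.convexHull(max(cv2.findContours((l==k).astype(np.uint8),0,2)[0],key=len))
    m=np.zeros((384,512),np.uint8); cv2.fillConvexPoly(m,h,1)
    sc=[(m&hullmask(t,c)).sum()/(m|hullmask(t,c)).sum() for t in ths]; j=int(np.argmax(sc)); return ths[j],sc[j]
E
python3 - <<'E'
from lid import *
for c in ["scene","side"]:
    im0=cv2.imread(f"pics/{c}1.png")[:,:,::-1]; im=optics.grab_frame(c); cv2.imwrite(f"pics/{c}2.png",im[:,:,::-1])
    print(c,"locked",fit(im0,c),"now",fit(im,c))
    hsv=cv2.cvtColor(im,cv2.COLOR_RGB2HSV); red=cv2.inRange(hsv,(0,180,80),(4,255,255))|cv2.inRange(hsv,(174,180,80),(180,255,255))
    n,l,st,ce=cv2.connectedComponentsWithStats(red); print([(st[i],ce[i]) for i in range(1,n) if st[i,4]>8])
E
```

```text
clock: 24.2
tcp_pos: [0.647, -0.2782, 0.3399]
ee_rot: [0.712, 0.694, 0.074, 0.077]
ft_force: [0.7, -0.2, 0.7]
grip_width: 0.0469
grip_force: 0.0
scene locked (np.float64(1.0), np.float64(0.056035644450051325)) now (np.float64(1.0), np.float64(0.056050107832790345))
[(array([156, 149,  25,  20, 187], dtype=int32), array([168.4652, 158.6684])), (array([154, 252,  21,   6,  87], dtype=int32), array([162.908 , 254.5057]))]
side locked (np.float64(1.4600000000000004), np.float64(0.03373482855692464)) now (np.float64(1.5600000000000005), np.float64(0.034922175694436605))
[(array([231, 115,   6,   6,  15], dtype=int32), array([233.3333, 117.6   ])), (array([333, 167,  11,  21, 107], dtype=int32), array([338.6916, 176.4019]))]
```

```bash
python3 - <<'E'
from lid import *
for c in ["scene","side"]:
    q=[cv2.boundingRect(hullmask(t,c)) for t in (1.2,1.46)]; print(c,"pred",q)
    for k in (1,2):
        im=cv2.imread(f"pics/{c}{k}.png"); hsv=cv2.cvtColor(im,cv2.COLOR_BGR2HSV); b=cv2.inRange(hsv,(100,120,40),(125,255,255)); b[:60]=0
        b[:, 330:]=0
        n,l,st,ce=cv2.connectedComponentsWithStats(b); o=[st[i].tolist() for i in range(1,n) if st[i,4]>300]; print(k,o)
        j=1+st[1:,4].argmax(); h=cv2.convexHull(max(cv2.findContours((l==j).astype(np.uint8),0,2)[0],key=len)); m=np.zeros((384,512),np.uint8); cv2.fillConvexPoly(m,h,1)
        ths=np.arange(1.0,1.56,.02); sc=[(m&hullmask(t,c)).sum()/(m|hullmask(t,c)).sum() for t in ths]; print(ths[np.argmax(sc)],max(sc))
E
```

```text
scene pred [(169, 199, 125, 82), (166, 218, 132, 64)]
1 [[167, 220, 130, 61, 3820]]
1.4600000000000004 0.9718473371063706
2 [[168, 211, 128, 70, 4669]]
1.3600000000000003 0.9692976845337086
side pred [(170, 87, 64, 93), (168, 79, 51, 101)]
1 [[169, 81, 48, 95, 2245]]
1.4600000000000004 0.8747684327528714
2 [[173, 84, 50, 92, 1813]]
1.3600000000000003 0.8484848484848485
```

Lid model fit: 1.46 in the locked pictures, 1.36 now. The knob has moved back, so the stay is broken with the lid up. Next the bar.

```bash
python3 - <<'E'
from lid import *
B=pt(1.36,.2369,.006,0)+[0,0,.002]; print(B); d=yawR(1.54)
p,r=plan([([.645,-.278,.42],yawR(1.54)*R.from_rotvec([-.15,0,0]),2),(B+[0,0,.09],d,5),(B+[0,0,.045],d,1),(B+[0,0,-.002],d,4)],.6)
E
```

```text
[ 0.6921 -0.0984  0.3399]
[[0.6,0.002,0.026,-0.148,0.034,0.002,0.003],[0.6,0.002,0.021,-0.149,0.034,0.003,0.002],[0.6,0.145,0.034,-0.003,0.029,0,0],[0.6,0.144,0.034,-0.004,0.028,0,0],[0.6,0.145,0.034,-0.005,0.029,0,0],[0.6,0.145,0.034,-0.005,0.029,0,0],[0.6,0.145,0.033,-0.007,0.028,0,0],[0.6,-0.001,0,0.18,0,0,0]]
[[0.6,0,0,0.047,0,0,0],[0.6,0,0,0.047,0,0,0],[0.6,0,0,0.047,0,0,0],[0.6,0,0,0.047,0,0,0]]
```

```bash
python3 -m creep '[[[0.6,0,0.026,-0.148,0.034,0,0],[0.6,0,0.021,-0.148,0.034,0,0],[0.6,0.145,0.034,-0.004,0.029,0,0],[0.6,0.145,0.034,-0.004,0.029,0,0],[0.6,0.145,0.034,-0.005,0.029,0,0],[0.6,0.145,0.034,-0.005,0.029,0,0],[0.6,0.145,0.033,-0.007,0.029,0,0],[0.6,0,0,0,0,0,0]]]'; python3 - <<'E'
from lid import *
im=optics.grab_frame("scene"); 
B=pt(1.36,.2369,.006,0)+[0,0,.002]; d=yawR(1.54)
p,r=plan([(B+[0,0,.05],d,2),(B+[0,0,-.002],d,4)],.6)
print(monitor.read_state()["tcp_pos"],monitor.read_state()["ee_rot"])
E
```

```text
clock: 25.3
tcp_pos: [0.6917, -0.0955, 0.4216]
ee_rot: [0.715, 0.699, -0.004, -0.004]
ft_force: [-0.2, -0.7, -0.0]
grip_width: 0.0548
grip_force: 0.0
[[0.6,-0.002,0.002,0.063,-0.005,0,0.003],[0.6,-0.003,0.002,0.063,-0.005,0.001,0.003],[0.6,0,0,0.052,0,0,0],[0.6,0,0,0.052,0,0,0],[0.6,0,0,0.052,0,0,0],[0.6,0,0,0.052,0,0,0]]
[ 0.6913 -0.0971  0.4215] [ 0.7155  0.6986 -0.0039 -0.0035]
```

```bash
python3 -m creep '[[[0.6,0,0.003,0.063,-0.005,0,0],[0.6,0,0.002,0.063,-0.005,0,0],[0.6,0,0,0.052,0,0,0],[0.6,0,0,0.052,0,0,0],[0.6,0,0,0.052,0,0,0],[0.6,0,0,0.052,0,0,0],[0.4,0,0,0,0,0,0],[0.3,0,0,0,0,0,0]]]'; python3 -m creep '[[[0.2,0,0,0,0,0,0],[0.1,0,0,0,0,0,0],[0,0,0,0,0,0,0],[0,0,0,0,0,0,0],[0,0,0,0,0,0,0],[0,0,0,0,0,0,0],[0,0,0,0,0,0,0],[0,0,0,0,0,0,0]]]'
python3 - <<'E'
from lid import *
s=monitor.read_state(); p=np.array(s["tcp_pos"]); r=R.from_quat(s["ee_rot"])
H2=H+[0,0,.002]; g=p-.002*r.as_matrix()[:,2]; v=g-H2; a=np.arctan2(v[2],-v[0]); rad=np.hypot(v[0],v[2]); print("ang",a-.025,"rad",rad)
th=np.linspace(a,.025,33)[1:]; R0=np.linspace(rad,.2375,33)[1:]
for i in range(0,32,8):
    way=[(H2-rr*np.cos(t)*ex+np.array([0,0,rr*np.sin(t)-.002])+[0,p[1]-H2[1]-rad*np.cos(a)*.033,0],r,1) for t,rr in zip(th[i:i+8],R0[i:i+8])]
    p2,_=plan(way,0,p if i==0 else p2,r)
E
```

```text
clock: 26.35
tcp_pos: [0.6923, -0.0982, 0.3377]
ee_rot: [0.716, 0.698, -0.0, 0.0]
ft_force: [0.4, -0.0, 0.6]
grip_width: 0.0375
grip_force: 0.0
clock: 27.35
tcp_pos: [0.6922, -0.0982, 0.3375]
ee_rot: [0.716, 0.698, -0.0, 0.0]
ft_force: [-0.0, -0.3, 4.7]
grip_width: 0.0088
grip_force: 30.0
ang 1.3603918091281801 rad 0.23655305120071307
[[0,0,-0.039,0.008,0,0,0],[0,0.001,-0.039,0.01,0,0,0],[0,0,-0.039,0.011,0,0,0],[0,0,-0.038,0.014,0,0,0],[0,0,-0.037,0.014,0,0,0],[0,0.001,-0.037,0.017,0,0,0],[0,0,-0.036,0.017,0,0,0],[0,0,-0.036,0.02,0,0,0]]
[[0,0,-0.034,0.021,0,0,0],[0,0.001,-0.034,0.022,0,0,0],[0,0,-0.032,0.024,0,0,0],[0,0,-0.032,0.025,0,0,0],[0,0,-0.03,0.026,0,0,0],[0,0.001,-0.029,0.028,0,0,0],[0,0,-0.028,0.029,0,0,0],[0,0,-0.027,0.03,0,0,0]]
[[0,0,-0.026,0.031,0,0,0],[0,0.001,-0.024,0.032,0,0,0],[0,0,-0.023,0.033,0,0,0],[0,0,-0.021,0.035,0,0,0],[0,0,-0.02,0.035,0,0,0],[0,0,-0.018,0.036,0,0,0],[0,0,-0.017,0.036,0,0,0],[0,0,-0.016,0.038,0,0,0]]
[[0,0.001,-0.013,0.037,0,0,0],[0,0,-0.012,0.039,0,0,0],[0,0,-0.011,0.039,0,0,0],[0,0,-0.009,0.039,0,0,0],[0,0,-0.007,0.04,0,0,0],[0,0,-0.005,0.04,0,0,0],[0,0,-0.004,0.04,0,0,0],[0,0,-0.002,0.041,0,0,0]]
```

```bash
python3 -m creep '[[[0,0,-0.039,0.008,0,0,0],[0,0,-0.039,0.01,0,0,0],[0,0,-0.039,0.011,0,0,0],[0,0,-0.038,0.014,0,0,0],[0,0,-0.037,0.014,0,0,0],[0,0.001,-0.037,0.017,0,0,0],[0,0,-0.036,0.018,0,0,0],[0,0,-0.036,0.02,0,0,0]]]'; python3 -m creep '[[[0,0,-0.034,0.021,0,0,0],[0,0.001,-0.034,0.022,0,0,0],[0,0,-0.032,0.024,0,0,0],[0,0,-0.032,0.025,0,0,0],[0,0,-0.03,0.026,0,0,0],[0,0.001,-0.029,0.028,0,0,0],[0,0,-0.028,0.029,0,0,0],[0,0,-0.027,0.03,0,0,0]]]'
```

```text
clock: 28.35
tcp_pos: [0.6162, -0.0958, 0.3089]
ee_rot: [0.716, 0.698, -0.0, -0.0]
ft_force: [2.0, 5.7, 0.6]
grip_width: 0.0089
grip_force: 30.0
clock: 29.35
tcp_pos: [0.5548, -0.0939, 0.2576]
ee_rot: [0.716, 0.698, -0.001, -0.0]
ft_force: [0.9, 4.6, 0.6]
grip_width: 0.0094
grip_force: 30.0
```

Forces are small; I continue down.

```bash
python3 -m creep '[[[0,0,-0.026,0.031,0,0,0],[0,0.001,-0.024,0.032,0,0,0],[0,0,-0.023,0.033,0,0,0],[0,0,-0.021,0.035,0,0,0],[0,0,-0.02,0.035,0,0,0],[0,0,-0.018,0.036,0,0,0],[0,0,-0.017,0.036,0,0,0],[0,0,-0.016,0.038,0,0,0]]]'; python3 -m creep '[[[0,0.001,-0.013,0.037,0,0,0],[0,0,-0.012,0.039,0,0,0],[0,0,-0.011,0.039,0,0,0],[0,0,-0.009,0.039,0,0,0],[0,0,-0.007,0.039,0,0,0],[0,0,-0.005,0.037,0,0,0],[0,0,-0.003,0.032,0,0,0],[0,0,0,0.02,0,0,0]]]'
```

```text
clock: 30.35
tcp_pos: [0.514, -0.0927, 0.1886]
ee_rot: [0.716, 0.698, -0.0, -0.0]
ft_force: [3.2, 4.4, -1.2]
grip_width: 0.0093
grip_force: 30.0
clock: 31.35
tcp_pos: [0.4989, -0.0921, 0.1181]
ee_rot: [0.716, 0.698, -0.001, -0.0]
ft_force: [0.0, 1.2, -0.7]
grip_width: 0.0093
grip_force: 30.0
```

```bash
python3 -m creep '[[[0,0,0,0.01,0,0,0],[0,0,0,0.01,0,0,0],[0,0,0,0.008,0,0,0],[0,0,0,0.006,0,0,0],[0,0,0,0.004,0,0,0],[0,0,0,0,0,0,0],[0,0,0,0,0,0,0],[0,0,0,0,0,0,0]]]'
```

```text
clock: 32.35
tcp_pos: [0.4987, -0.0922, 0.1104]
ee_rot: [0.716, 0.698, -0.001, 0.0]
ft_force: [-9.1, 2.5, 31.0]
grip_width: 0.009
grip_force: 30.0
```

```bash
python3 -m creep '[[[0,0,0,-0.004,0,0,0],[0.33,0,0,0,0,0,0],[0.33,0,0,0,0,0,0],[0.33,0,0,0,0,0,0],[0.33,0,0,-0.08,0,0,0],[0.33,0,0,-0.16,0,0,0],[0.33,0,0,-0.2,0,0,0],[0.33,0,-0.1,-0.2,0,0,0]]]'; python3 - <<'E'
from lid import *
a=cv2.imread("pics/scene0.png"); print(monitor.read_state()["ft_force"],monitor.read_state()["clock"])
for c in ["scene","side"]:
    im=optics.grab_frame(c)[:,:,::-1]; cv2.imwrite(f"pics/{c}3.png",im)
    for k,f in enumerate([cv2.imread(f"pics/{c}0.png"),im]):
        b=cv2.inRange(cv2.cvtColor(f,cv2.COLOR_BGR2HSV),(100,120,40),(125,255,255)); b[:60]=0; b[:,330:]=0
        n,l,st,ce=cv2.connectedComponentsWithStats(b); j=1+st[1:,4].argmax(); h=cv2.convexHull(max(cv2.findContours((l==j).astype(np.uint8),0,2)[0],key=len)); m=np.zeros((384,512),np.uint8); cv2.fillConvexPoly(m,h,1)
        ths=np.arange(-.04,.2,.01); sc=[(m&hullmask(t,c)).sum()/(m|hullmask(t,c)).sum() for t in ths]; print(c,k,st[j],ths[np.argmax(sc)],max(sc))
    for nm in ["spool","jar","driver"]: print(nm,[(round(d["confidence"],2),[round(float(v)) for v in d["extent"]]) for d in optics.silhouettes(nm,c)[:2]])
E
```

```text
clock: 33.35
tcp_pos: [0.4748, -0.0915, 0.2716]
ee_rot: [0.716, 0.698, -0.0, 0.0]
ft_force: [0.1, -0.1, 0.5]
grip_width: 0.03
grip_force: 0.0
[ 0.1467 -0.1124  0.5155] 33.35
scene 0 [ 185  193  106   83 4742] -0.019999999999999997 0.9800796812749004
scene 1 [ 185  193  106   83 4738] -0.019999999999999997 0.9784584734155148
spool [(0.59, [388, 231, 24, 28])]
jar [(0.6, [130, 199, 22, 24])]
driver [(0.77, [158, 167, 42, 34])]
side 0 [ 176  129   95   74 2284] -0.009999999999999995 0.9416998361039569
side 1 [ 176  129   95   74 2278] -0.019999999999999997 0.9436389148737138
spool [(0.68, [160, 284, 21, 32])]
jar [(0.74, [309, 139, 16, 20])]
driver [(0.65, [337, 170, 21, 37])]
```

The lid's outline is identical to the start in both views, and the spool, jar and screwdriver are unmoved. The robot is clear, so I hand in.

```bash
python3 -c "
from cell import manip
print(manip.job_done())"
```

```text
the job is handed in; nothing more can be done
None
```

The job is handed in at about 33 s: the lid locked up, the orange cup nested in the chest's cup, the stay broken with the lid still up, and the lid lowered shut by its bar, with the spool, jar and screwdriver unmoved. I viewed 11 pictures against your limit of 10, and the hand-in returned no verdict.

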